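# Close the stock tin with its inner lid and take off the outer lid

## Task

Pull the sprung tray of the grey station fully out to its stop and leave it out; then, by the inner lid's tall stem, carry the nested pair of lids over, lower (do not drop) the inner lid fully home in the mouth of the tin on the tray with the outer lid still nested on it, and let go of the stem. Then take the outer lid alone by its collar and lift it straight up, a few centimetres clear above the top of the stem, leaving the inner lid seated and undisturbed, and finish while still holding the outer lid there, level, in the air. Do not part the lids before they sit on the tin, and leave the blue bin, the tape roll, the carton and the cutter alone.

Things in the scene. Friction and masses are not known exactly. Their poses are not given: they have to be found in the camera images.
- station: Grey steel station fixed on the table, 124 (x) x 170 (y) x 98 mm, back wall and a roof (92 to 98 mm up) over its own y from -55 to +85 mm; open at its -y end and the sides. Origin on the table under the tin's centre with the tray shut. The tray slides out along the station's own -y (within 0.3 rad of world -y).
- tray (a joint): Travel of the aluminium tray in m: 0 shut, growing as it is pulled out along the station's -y, 0.14 at the hard stop. A return spring pulls it in with 0.6 N (shut) to 2 N (at the stop); slide friction of 4.5 N resists either way, so it stays where it is let go. Pulling takes 5 to 7 N plus 8 N per m/s.
- pull_peg (a point): Centre of the top of the tray's upright dark steel pull peg: 16 mm diameter, top 95 mm above the table, bare down to 14 mm; 77 mm towards the station's -y from the tin's axis, moving with the tray. Grip it closing along the station's x: with the tray shut the roof's edge is only 22 mm from the peg's axis on the +y side.
- tin_rim (a point): Centre of the mouth, at rim height (72 mm above the table), of the round open aluminium tin fixed on the tray: 84 mm outer, 76 mm inner diameter, floor 54 mm below the rim. Moves with the tray: under the roof when shut; at the stop its axis is 85 mm beyond the roof's edge. Axes as the station's.
- inner_lid: Loose upright steel lid, about 0.25 kg, starting on a 4 mm rubber mat. From its origin (centre of underside), z up: plug 70 mm diameter (62 at the foot) from 0 to 10 mm, flange 85 mm diameter to 14 mm, dark round stem 16 mm diameter from 14 to 72 mm. Seated, the plug is in the tin and the flange on the rim. Under the outer lid only the stem shows.
- inner_seat (a point): On the inner lid's axis, 10 mm above its origin: centre of the flange's underside; coincides with point tin_rim when seated.
- stem_top (a point): Centre of the top of the inner lid's stem, 72 mm above the inner lid's origin. The top 32 mm of the stem stand bare above the outer lid's collar.
- outer_lid: Loose aluminium lid, about 0.15 kg, nested over the inner lid whose stem passes up through its hole. Origin: centre of its disc's underside, on the flange (14 mm above the inner lid's origin). Disc 100 mm diameter, 4 mm thick; skirt 7 mm down (93 mm inside, 4 mm play); upright round collar 44 mm outside, from 4 to 26 mm up: its grip.
- collar_top (a point): Centre of the collar's top, 26 mm above the outer lid's origin. Hole and collar bore are 28 to 30 mm wide; with the collar gripped from outside the stem stands between the fingers, 32 mm above the collar's top.
- bin: Bystander: open blue plastic parts bin 100 x 140 x 70 mm, origin under its centre; leave alone.
- tape_roll: Bystander: cardboard-brown tape roll lying flat, 90 mm diameter, 30 mm high, origin under its centre; leave alone.
- carton: Bystander: closed carton 90 x 140 x 80 mm, origin under its centre; leave alone.
- cutter: Bystander: black box cutter lying along its x, 155 mm long, 14 mm high, origin under the centre of its handle; leave alone.
Not all that is in view belongs to the job. Of the things that look like the station, take the one that is farthest to the robot's left at the start. Of the things that look like the inner_lid, take the one that is farthest to the robot's right at the start.

How it is judged:
On the way, in this order (a step that is already met when the one before it is completed fails the run):
1. the tray is pulled out to its stop (within 8 mm) (value of joint tray above 0.132 m), for 0.2 s.
2. the inner lid is seated in the tin with the outer lid nested on it, and the stem is let go (z of inner_seat in the frame of tin_rim between -0.004 and 0.0035 m and horizontal distance between inner_seat and tin_rim below 0.007 m and angle between inner_lid's own z axis and vertical below 0.06 rad and z of outer_lid in the frame of inner_lid below 0.019 m and contact force between the fingers and inner_lid below 0.2 N), for 0.2 s.
At the end, for the whole second after the job is handed in: Tray still out at least 120 mm; inner lid seated in the tin (3.5 mm in height, 7 mm off centre, 0.06 rad), touched by neither fingers nor outer lid; outer lid at rest in the fingers, its disc over 150 mm above the table, level within 0.25 rad (z of inner_seat in the frame of tin_rim between -0.004 and 0.0035 m and horizontal distance between inner_seat and tin_rim below 0.007 m and angle between inner_lid's own z axis and vertical below 0.06 rad and value of joint tray above 0.12 m and height (world z) of outer_lid above 0.15 m and angle between outer_lid's own z axis and vertical below 0.25 rad and contact force between the fingers and outer_lid above 1 N and contact force between each of outer_lid, the fingers and inner_lid below 0.2 N and linear speed of each of outer_lid, inner_lid below 0.03 m/s); the arm keeps its last pose, push and grip.
It fails at once if the lids are parted (outer lid more than 12 mm off its nested place) while the inner lid is not seated in the tin (z of outer_lid in the frame of inner_lid above 0.026 m and not (z of inner_seat in the frame of tin_rim between -0.004 and 0.0035 m and horizontal distance between inner_seat and tin_rim below 0.007 m and angle between inner_lid's own z axis and vertical below 0.06 rad)).
It fails at once if the lids are dropped: the inner lid more than 20 mm above its seat height and not held by the fingers (height (world z) of inner_seat above 0.092 m and contact force between the fingers and inner_lid below 0.1 N).
It fails at once if a bystander is moved by more than 30 mm (distance of any of bin, tape_roll, carton, cutter from where it was at the start of the episode above 0.03 m).
It also fails if it takes over 72 s, if anything falls off the work surface, if the arm or the gripper's body presses on something with over 40 N, if the wrist force passes 120 N, or if a joint passes its speed limit or range.

## Robot

A 6-joint arm with a two-finger parallel gripper is mounted at the origin on the work surface. World frame = base frame: x ahead of the robot, y to its left, z up, the work surface at z = 0. Lengths are in m, angles in rad, forces in N, time in s.
With the tool pointing down it reaches from about 0.35 to 0.725 m from the base axis. Payload 4.3 kg.
Tool frame: the origin (TCP) lies between the finger pads; the fingertips stand 8 mm ahead of it and the grasp point (between the pads) lies 11 mm behind it; z points along the fingers, y is the line along which they close (so a half turn about z gives the same grasp; the last joint's range is limited). The gripper opens to 85 mm and grips with 20 to 120 N. Pads are 22 mm wide; open, the fingers measure 114 mm over their backs; the gripper's body (76 mm by 85 mm) begins 54 mm behind the grasp point. The pads swing forward as they close: fully open they stand 13 mm farther back than shut.
Start: joints at [-1.412, 0.377, 0.081, 1.274, 0, 1.46], TCP at [0.153, -0.554, 0.239] pointing down, gripper open.
Joint ranges: [-2.72, 2.72], [-0.84, 1.66], [-1.02, 1.22], [-1.77, 2.12], [-1.37, 1.28], [-3.14, 3.14]. Speed limits (rad/s): [2.57, 2.57, 3.14, 3.14, 3.14, 3.14].

## Interface

Orientations are given as a rotation vector (axis times angle).
In Python, from cell import read_state, get_image, camera_info, finish_job, silhouettes gives the robot as it stands.
- The arm moves only by the tool drive_tool, never from a script. Its argument "steps" is a list of rows, each a list of 6 numbers: the shift along the tool's x, y, z in mm, then the turn, a rotation vector about the tool's x, y, z in degrees. In form: [[x, y, z, wx, wy, wz], ...]. A call has 1 to 5 rows; each row is the pose to reach, as a shift and turn from the pose commanded when the call began, along the tool's axes at that moment; what a row does not reach only later rows make up. A row lasts 1/10 s, in which the tool goes at most 50 mm and 8.59 degrees, less where a joint would pass 70% of its speed; a pose out of reach is approached as far as the arm can. A call with a gripper value outside its range is refused whole. "jaw" is the closure, from 0 (fully open) to 1 (shut), set as the call begins (left out, the last holds). The fingers move at their own pace and stop on an object; "newtons" is the grip in N (left out, the last holds). Time passes only in rows, so rows that repeat a pose let the fingers close. It gives the time, the measured TCP pose, the force, the opening and the grip force at its end, in the units of the state.
- read_state(): the state, without advancing time (a new reading comes with each control period).
- get_image(name): name is "side" or "top" or "wrist"; returns the picture (480x640x3 uint8, red, green, blue); there is no depth.
- camera_info(name): a dict with "fovy" (degrees; the focal length in pixels is half the picture's height over the tangent of half this angle, whatever the lens; pixels are square), "cx", "cy" (the principal point, pixels), "position" and "rotation" of the camera in the world; the wrist camera has in their place "T_tool_cam" (4x4, takes a point from camera to tool coordinates, whose origin is the TCP and whose axes are the flange's). Camera axes: x right, y up, looking along -z (the intrinsics and any distortion apply to the point x, -y, -z); pixel columns grow to the right and rows downward; lengths in m; the calibration is good to about 2 mm. The wrist camera is an equidistant fisheye: a pixel r from the principal point sees the ray r / f radians off the axis. A picture is of the moment at which its call begins: read the wrist's pose just before it. camera_info takes no time and is no camera call.
- finish_job(): hands the job in; it is judged then, once.
Trained networks look in the newest picture that a camera, given by its name, has taken for a name from the list of things; names that differ only in an ending like _2 or _b are one class to them, and where a whole thing is asked for, a point or a joint stands for the part that bears it (a point fixed in the world has none). Each returns a list of dicts, best first, with "confidence" (0 to 1); they miss things now and then, are a little off and sometimes report something else, mostly with a low value. They report only what shows in the picture. A call takes as long as a camera call. They do not tell look-alikes from the thing itself.
- silhouettes(camera, thing): "pixels" (480x640 bool, what is visible of it) and "point" ([column, row] in pixels, amid what is visible of it).
The state is a dict: "clock": time; "joint_pos": joint angles; "qvel": joint speeds; "tau": joint torques, N m; "ee_pos": TCP position; "tool_rot": TCP orientation; "force": force on the tool from outside, world axes, zero at the start; "wrist_torque": the same for the moment, N m; "finger_gap": finger opening in m; "gripper_force": force on a finger pad.
Only numpy, scipy, OpenCV 4.12 (cv2) and the standard library are available. Lean on these libraries where they do the work, as an engineer would, in place of code of your own. Each camera call takes 0.05 s, during which the arm holds its last target. There are 200 camera calls.

## Working session

There is one attempt and no reset: what is moved stays moved. The work goes in short steps, Python scripts to look and compute and a tool call to move; the robot and the scene stay as the last step left them, time stands still between calls to the robot, and variables do not carry over. Pictures are saved under pics/ and viewed, at most 10 in all, crops included, and the job is handed in when it is done.

Besides the shell and the picture viewer there is one more tool, called after "Call:" as name(argument=value, ...) on one line, values as JSON. drive_tool: Moves the arm, as the interface text tells. Its arguments: {"type":"object","properties":{"steps":{"type":"array"},"jaw":{"type":"number"},"newtons":{"type":"number"}},"required":["steps"]}

```bash
mkdir -p pics; ls; python3 - <<'E'
from cell import *
import cv2,numpy as np
s=read_state();print(s)
ims=[]
for c in["side","top","wrist"]:
    im=get_image(c);print(c,camera_info(c));cv2.imwrite(f'pics/a_{c}.png',im[:,:,::-1])
    for t in["station","inner_lid","outer_lid","pull_peg","tin_rim"]:
        for d in silhouettes(c,t):print(c,t,round(d["confidence"],2),d["point"],d["pixels"].sum())
E
```

```text
pics
{'clock': 0.0, 'joint_pos': array([-1.41229144e+00,  3.78061319e-01,  7.96214472e-02,  1.27438442e+00,
        5.77406816e-06,  1.46049443e+00]), 'qvel': array([ 0.00077774, -0.00079837,  0.00104386, -0.0001941 , -0.00121262,
        0.00199104]), 'tau': array([ 1.11749945e-03, -4.63601732e+01,  2.69877934e+01,  2.06494174e-02,
        8.15211092e-05, -2.47261403e-05]), 'ee_pos': array([ 0.15261479, -0.55371773,  0.23836012]), 'tool_rot': array([-3.11125082e+00, -4.20698925e-01,  6.76575870e-05]), 'force': array([0.38588189, 0.5415695 , 0.45359792]), 'wrist_torque': array([ 0.01690545, -0.03900378, -0.04254317]), 'gripper_force': 0.0, 'finger_gap': 0.08542032505233357}
side {'fovy': 48.83782312437521, 'cx': 319.47327489101536, 'cy': 232.9401863631628, 'position': array([ 0.24771745, -0.66297059,  0.78540552]), 'rotation': array([ 0.80731025, -0.17316386, -0.39336024])}
side station 0.89 [229.0, 259.2] 6572
side station 0.88 [293.2, 183.1] 4894
side inner_lid 0.94 [228.9, 352.0] 1686
side inner_lid 0.5 [353.3, 339.1] 235
side inner_lid 0.5 [303.0, 201.2] 1725
side inner_lid 0.27 
[... 448 characters left out ...]

top station 0.55 [302.8, 296.6] 3442
top inner_lid 0.72 [375.8, 319.0] 817
top outer_lid 0.92 [398.4, 253.5] 982
top pull_peg 0.97 [269.8, 218.6] 785
top pull_peg 0.61 [332.4, 292.5] 449
top tin_rim 0.86 [267.3, 220.7] 775
top tin_rim 0.55 [333.0, 294.0] 489
wrist {'fovy': 65.70646984690485, 'cx': 321.8280922023095, 'cy': 238.87259509889006, 'T_tool_cam': array([[-3.82790932e-04,  9.62855943e-01,  2.70015346e-01,
         6.91419322e-02],
       [ 9.99999876e-01,  4.54739790e-04, -2.03907020e-04,
        -7.92211525e-04],
       [-3.19119808e-04,  2.70015235e-01, -9.62855997e-01,
        -1.34982569e-01],
       [ 0.00000000e+00,  0.00000000e+00,  0.00000000e+00,
         1.00000000e+00]])}
```

View pics/a_top.png

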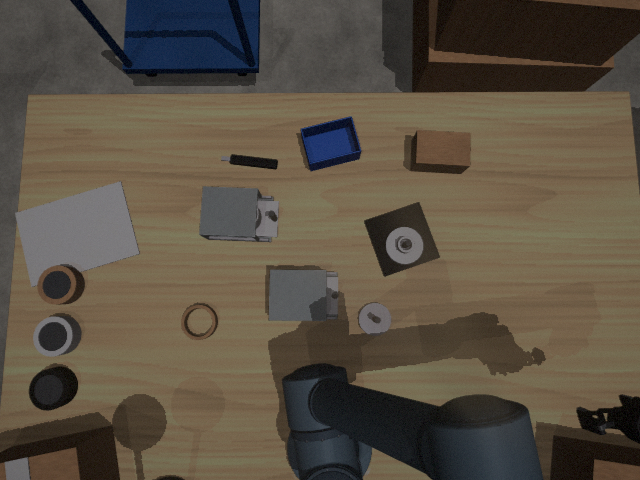

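View pics/a_side.png

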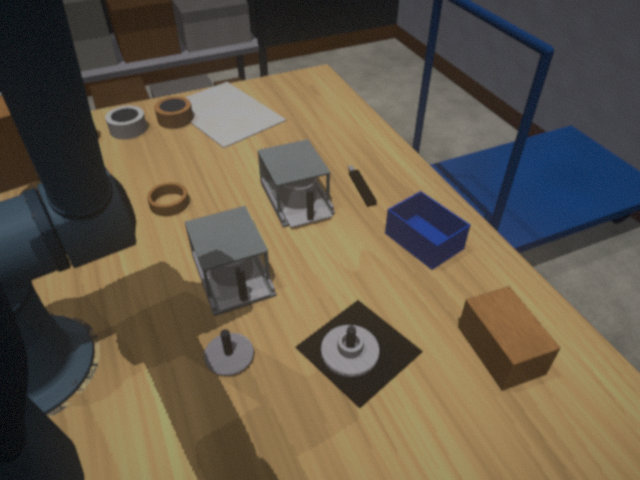

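```bash
cat >h.py <<'E'
from cell import *
import cv2,numpy as np
from scipy.spatial.transform import Rotation as R
from scipy.optimize import least_squares
def cam(c,s=None):
    i=camera_info(c);f=240/np.tan(np.radians(i["fovy"])/2)
    if c!="wrist": return i,f,R.from_rotvec(i["rotation"]).as_matrix(),i["position"]
    s=s or read_state();T=np.eye(4);T[:3,:3]=R.from_rotvec(s["tool_rot"]).as_matrix();T[:3,3]=s["ee_pos"]
    T=T@i["T_tool_cam"];return i,f,T[:3,:3],T[:3,3]
def proj(c,P,s=None):
    i,f,M,p=cam(c,s);q=(np.atleast_2d(P)-p)@M;x,y,z=q[:,0],-q[:,1],-q[:,2]
    if c=="wrist":
        r=np.hypot(x,y);k=f*np.arctan2(r,z)/np.maximum(r,1e-9)
    else:k=f/z
    return np.c_[i["cx"]+k*x,i["cy"]+k*y]
def at(c,uv,z,s=None):
    i,f,M,p=cam(c,s);uv=np.atleast_2d(uv);x=(uv[:,0]-i["cx"])/f;y=(uv[:,1]-i["cy"])/f
    if c=="wrist":
        r=np.hypot(x,y);k=np.sinc(r/np.pi)/1;d=np.c_[x*k,-y*k,-np.cos(r)]
    else:d=np.c_[x,-y,-np.ones(len(x))]
    d=d@M.T;return p+d*((z-p[2])/d[:,2])[:,None]
E
python3 - <<'E'
from h import *
a=cv2.imread('pics/a_top.png');b=cv2.imread('pics/a_side.png')
k=lambda im,x,y:cv2.resize(im[y:y+75,x:x+100],(400,300),interpolation=cv2.INTER_CUBIC)
cv2.imwrite('pics/z.png',np.vstack([np.hstack([k(a,190,175),k(a,355,205)]),np.hstack([k(b,245,140),k(b,300,310)])]))
E
```

```text
(no output)
```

View pics/z.png

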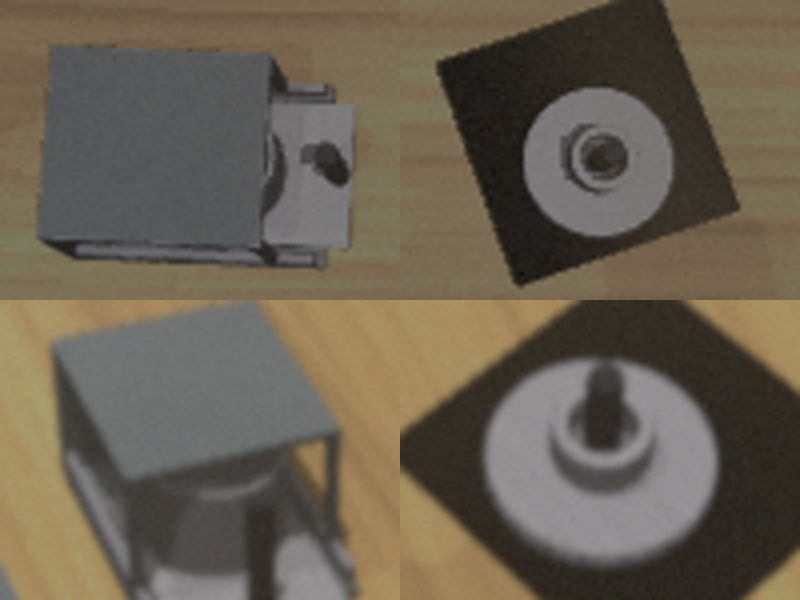

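The top view shows the target station's roof with corners near (203,187), (258,189), (255,237), (200,235), and the nested pair's stem top near (406,244). In the side view the stem top is near (351,326). I'll solve for both poses.

```bash
cat >>h.py <<'E'
E
python3 - <<'E'
from h import *
t=np.array([[52,47],[272,54],[260,248],[38,238]])/4+[190,175]   # TL,TR,BR,BL
d=np.array([[258,300],[340,430],[133,480],[52,345]])
d=(d-[0,300])/4+[245,140]
# station: TL=(+x,+y) ; image left=+y, image up=+x
loc=np.array([[.062,.085],[.062,-.055],[-.062,-.055],[-.062,.085]])
print('top',at('top',t,.098)[:,:2].round(4).tolist());print('side',at('side',d,.098)[:,:2].round(4).tolist())
def W(p):
    c,s=np.cos(p[2]),np.sin(p[2]);return np.c_[loc@np.array([[c,-s],[s,c]]).T+p[:2],np.full(4,.098)]
for cs in(['top'],['side'],['top','side']):
    r=least_squares(lambda p:np.concatenate([(proj(c,W(p))-(t if c=='top' else d)).ravel() for c in cs]),[.45,.2,0])
    p=r.x;print(cs,p,'res',r.fun.round(1));
p0=p;a=p0[2]
peg=p0[:2]+.077*np.array([np.sin(a),-np.cos(a)]);print('peg',peg,proj('top',[[*peg,.095]]),proj('side',[[*peg,.095]]),'dir',[np.sin(a),-np.cos(a)])
z=.076
for c,uv in(('top',(406,244.2)),('side',(351,326.5))):print('stem',c,at(c,uv,z))
for c,uv in(('top',(404.5,245.5)),('side',(350.2,350.5))):print('disc',c,at(c,uv,.022))
r=least_squares(lambda P:np.r_[(proj('top',P)-[406,244.2]).ravel(),(proj('side',P)-[351,326.5]).ravel()],[.4,-.2,.07]);print(r.x,r.fun)
E
```

```text
top [[0.6539, 0.3183], [0.6489, 0.1791], [0.5253, 0.1845], [0.532, 0.323]]
side [[0.6564, 0.3115], [0.647, 0.1764], [0.5286, 0.1804], [0.5306, 0.3163]]
['top'] [ 0.58942106  0.23620792 -0.04183606] res [-0.1 -0.4  0.2 -0.1  0.3  0.1 -0.3  0.4]
['side'] [ 0.59017385  0.23162804 -0.04198567] res [-0.7 -0.4  1.6  0.3 -1.   0.6  0.1 -0.8]
['top', 'side'] [ 0.5902036   0.23461178 -0.04167583] res [ 0.5 -0.7  0.8 -0.4  0.9 -0.3  0.3  0.1 -1.2 -1.1  1.  -0.5 -1.5 -0.2
 -0.3 -1.4]
peg [0.58699549 0.15767864] [[266.26034531 212.80105842]] [[307.94022724 185.31970402]] dir [np.float64(-0.04166376621106065), np.float64(-0.9991316883099595)]
stem top [[ 0.5088966  -0.19403186  0.076     ]]
stem side [[ 0.51324995 -0.19707705  0.076     ]]
disc top [[ 0.51188535 -0.19979098  0.022     ]]
disc side [[ 0.50967398 -0.20636872  0.022     ]]
[ 0.5125097  -0.19547225  0.0739393 ] [ 0.38425342 -1.32383309 -0.88461202  0.18679113]
```

```bash
cat >>h.py <<'E'
def plan(P0,y0,P1,y1,n):
    "rows (mm, deg) from pose P0,yaw y0 to P1,y1 (tool down) in n rows, split in calls of 5"
    P0,P1=map(np.array,(P0,P1));k=0
    while k<n:
        m=min(5,n-k);a=k/n;B=P0+a*(P1-P0);y=y0+a*(y1-y0);c,s=np.cos(y),np.sin(y);M=np.array([[c,s,0],[s,-c,0],[0,0,-1]])
        rows=[]
        for j in range(1,m+1):
            d=(P1-P0)*j/n;rows.append([*(M.T@d*1e3).round(1).tolist(),0,0,round(float(-np.degrees(y1-y0)*j/n),2)])
        print(rows);k+=m
def yaw(s):
    v=R.from_rotvec(s["tool_rot"]).as_matrix()[:,0];return float(np.arctan2(v[1],v[0]))
E
python3 - <<'E'
from h import *
s=read_state();print(yaw(s))
plan(s["ee_pos"],yaw(s),[.587,.150,.20],1.529,20)
E
```

```text
0.26883301424541894
[[30.3, -28.2, 2.0, 0, 0, -3.61], [60.6, -56.4, 3.9, 0, 0, -7.22], [90.9, -84.6, 5.9, 0, 0, -10.83], [121.2, -112.7, 7.9, 0, 0, -14.44], [151.4, -140.9, 9.8, 0, 0, -18.05]]
[[37.5, -17.4, 2.0, 0, 0, -3.61], [75.1, -34.8, 3.9, 0, 0, -7.22], [112.6, -52.2, 5.9, 0, 0, -10.83], [150.1, -69.7, 7.9, 0, 0, -14.44], [187.7, -87.1, 9.8, 0, 0, -18.05]]
[[41.1, -4.9, 2.0, 0, 0, -3.61], [82.2, -9.9, 3.9, 0, 0, -7.22], [123.2, -14.8, 5.9, 0, 0, -10.83], [164.3, -19.7, 7.9, 0, 0, -14.44], [205.4, -24.6, 9.8, 0, 0, -18.05]]
[[40.6, 8.0, 2.0, 0, 0, -3.61], [81.2, 16.1, 3.9, 0, 0, -7.22], [121.8, 24.1, 5.9, 0, 0, -10.83], [162.3, 32.2, 7.9, 0, 0, -14.44], [202.9, 40.2, 9.8, 0, 0, -18.05]]
```

Call:
drive_tool(steps=[[30,-28,0,0,0,-3.6],[60,-56,0,0,0,-7.2],[91,-84,0,0,0,-10.8],[121,-113,0,0,0,-14.4],[151,-141,0,0,0,-18]], jaw=0, newtons=60)

```text
clock: 1.4
ee_pos: [0.2614, -0.3769, 0.2394]
tool_rot: [3.008, 0.906, 0.0]
force: [0.4, -0.7, 0.9]
finger_gap: 0.0851
gripper_force: 0.0
```

Call:
drive_tool(steps=[[37,-17,0,0,0,-3.6],[75,-35,0,0,0,-7.2],[112,-52,0,0,0,-10.8],[150,-70,0,0,0,-14.4],[188,-87,0,0,0,-18]])

```text
clock: 1.9
ee_pos: [0.3705, -0.2007, 0.2396]
tool_rot: [2.829, 1.365, 0.001]
force: [1.0, -0.3, 0.3]
finger_gap: 0.0854
gripper_force: 0.0
```

Call:
drive_tool(steps=[[41,-5,4,0,0,-3.6],[82,-10,8,0,0,-7.2],[123,-15,12,0,0,-10.8],[164,-20,16,0,0,-14.4],[205,-25,20,0,0,-18]])

```text
clock: 2.4
ee_pos: [0.479, -0.0248, 0.2194]
tool_rot: [2.58, 1.792, 0.001]
force: [-0.5, -0.8, -0.0]
finger_gap: 0.0853
gripper_force: 0.0
```

Call:
drive_tool(steps=[[41,8,4,0,0,-3.6],[81,16,8,0,0,-7.2],[122,24,12,0,0,-10.8],[162,32,16,0,0,-14.4],[203,40,20,0,0,-18]])

```text
clock: 2.9
ee_pos: [0.5878, 0.1511, 0.1991]
tool_rot: [2.268, 2.173, 0.0]
force: [0.1, -0.6, 0.5]
finger_gap: 0.0856
gripper_force: 0.0
```

```bash
python3 - <<'E'
from h import *
s=read_state();print(s["clock"],s["ee_pos"],yaw(s),s["qvel"].round(3))
im=get_image('wrist');cv2.imwrite('pics/w1.png',im[:,:,::-1])
s2=read_state();print(s2["ee_pos"])
for t in["pull_peg","tin_rim"]:
    for d in silhouettes('wrist',t):print(t,d["confidence"],d["point"],d["pixels"].sum())
for z in(.095,):print(proj('wrist',[[.587,.158,z],[.587,.150,z],[.587,.158,.014]],s))
E
```

```text
2.9 [0.58783342 0.15110194 0.19913289] 1.5282089546924544 [ 0.55   0.618  0.851  0.224 -0.002 -0.073]
[0.59028138 0.15644241 0.19763699]
pull_peg 0.92 [319.3, 215.9] 4362
pull_peg 0.76 [152.5, 294.8] 1915
tin_rim 0.76 [153.2, 294.4] 1901
tin_rim 0.63 [318.2, 220.1] 4535
[[319.42736021 232.16713644]
 [319.96031914 243.69041439]
 [319.85354153 208.70819221]]
```

View pics/w1.png

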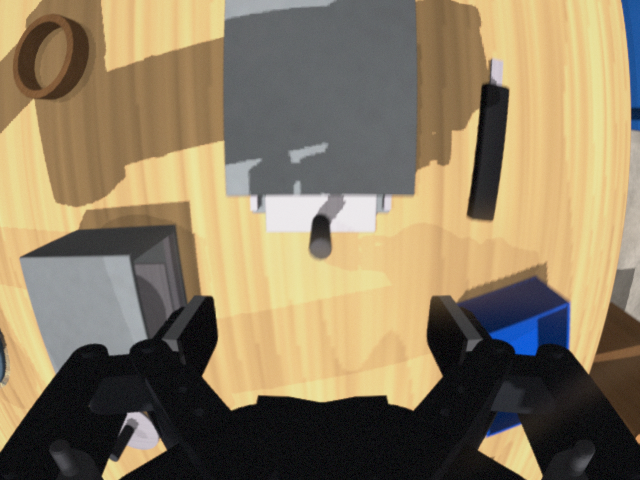

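The wrist view shows the peg at (320,248), the roof's front edge at row 194, and the cutter and bin to the right. The arm was still settling, so I'll measure again at rest.

```bash
python3 - <<'E'
from h import *
for _ in range(2): im=get_image('wrist')
s=read_state();im=get_image('wrist');print(s["ee_pos"],yaw(s),read_state()["ee_pos"])
d=[d for d in silhouettes('wrist','pull_peg')];
g=cv2.cvtColor(im,cv2.COLOR_RGB2GRAY)
m=(g<75).astype(np.uint8);n,l,st,c=cv2.connectedComponentsWithStats(m[:,:])
for i in range(1,n):
    if 150<st[i,4]<3000:print(st[i],c[i].round())
# roof front edge rows and side edges
print(g[195:300:3,int(320)])
for x in(250,390):print(x,g[180:225,x])
print(proj('wrist',[[.587,.158,.095]],s))
# roof front corners predicted
a=-.0417;c_=np.array([.5902,.2346])
for q in((-.062,-.055),(.062,-.055)):
    w=c_+np.array([q[0]*np.cos(a)-q[1]*np.sin(a),q[0]*np.sin(a)+q[1]*np.cos(a)]);print(proj('wrist',[[*w,.098]],s))
E
```

```text
[0.58675858 0.1493303  0.19905153] 1.5253704801629049 [0.58667601 0.14881872 0.19936296]
[623   0  14  87 342] [630.  38.]
[  40   16   49   83 1297] [73. 61.]
[  18   21   43   69 1224] [33. 53.]
[632  87   8  38 191] [635. 107.]
[311 213  20  30 429] [321. 228.]
[ 597  302   43   52 1388] [619. 331.]
[232 234 234 234 205 142  76  28  26  31  35  42  45  48  59 100 106 107
 110 110 113 126 217 218 217 218 216 218 217 215 218 216 218 217 214]
250 [103 103 101 102 102 100 103 101 100  98  99  99 100  98 115 200 217 218
 217 215 212 212 213 213 215 213 213 213 212 209 209 207 206 207 206 206
 207 206 207 206 206 207 208 207 208]
390 [105 104 101 103 105 103 104 107 105 104 105 107 105 105 116 208 220 222
 220 222 222 222 221 221 220 221 221 222 220 202 186 194 207 211 213 213
 210 213 212 212 212 213 214 212 212]
[[321.05900125 229.49113392]]
[[226.54385824 199.28498286]]
[[415.39165591 198.47005203]]
```

```bash
python3 - <<'E'
from h import *
s=read_state();print(at('wrist',[(320.5,249)],.095,s),at('wrist',[(228,194.5),(415,194)],.098,s))
print(s["ee_pos"],yaw(s))
E
```

```text
[[0.58597816 0.14356245 0.095     ]] [[0.5271791  0.18459611 0.098     ]
 [0.64974909 0.17911851 0.098     ]]
[0.58668901 0.14854899 0.19956334] 1.524071780782567
```

Call:
drive_tool(steps=[[-5,0,30,0,0,0],[-5,0,65,0,0,0],[-5,0,100,0,0,0],[-5,0,120,0,0,0],[-5,0,128,0,0,0]])

```text
clock: 3.75
ee_pos: [0.5846, 0.143, 0.0693]
tool_rot: [-2.272, -2.167, 0.006]
force: [0.1, 0.8, -0.2]
finger_gap: 0.0857
gripper_force: 0.0
```

Call:
drive_tool(steps=[[0,0,0,0,0,0],[0,0,0,0,0,0],[0,0,0,0,0,0],[0,0,0,0,0,0],[0,0,0,0,0,0]], jaw=1, newtons=60)

```text
clock: 4.25
ee_pos: [0.5857, 0.1448, 0.0724]
tool_rot: [-2.27, -2.17, 0.002]
force: [-1.0, 1.2, 2.5]
finger_gap: 0.0142
gripper_force: 58.7
```

Call:
drive_tool(steps=[[0,0,0,0,0,0],[0,0,0,0,0,0],[0,0,0,0,0,0]])

```text
clock: 4.55
ee_pos: [0.5857, 0.1447, 0.0724]
tool_rot: [-2.27, -2.17, 0.002]
force: [-5.4, -0.1, 7.6]
finger_gap: 0.0145
gripper_force: 58.7
```

Call:
drive_tool(steps=[[-15,0,0,0,0,0],[-35,0,0,0,0,0],[-55,0,0,0,0,0],[-75,0,0,0,0,0],[-92,0,0,0,0,0]])

```text
clock: 5.05
ee_pos: [0.5817, 0.0546, 0.0724]
tool_rot: [-2.266, -2.169, -0.005]
force: [-3.9, 7.3, 6.8]
finger_gap: 0.0145
gripper_force: 58.9
```

Call:
drive_tool(steps=[[-12,0,0,0,0,0],[-20,0,0,0,0,0],[-24,0,0,0,0,0],[-28,0,0,0,0,0],[-28,0,0,0,0,0]])

```text
clock: 5.55
ee_pos: [0.5805, 0.0262, 0.0724]
tool_rot: [-2.268, -2.169, -0.003]
force: [-5.5, 5.2, 6.9]
finger_gap: 0.0141
gripper_force: 59.0
```

```bash
python3 - <<'E'
from h import *
s=read_state();print(s["ee_pos"],yaw(s),s["force"])
E
```

```text
[0.58045242 0.02618565 0.07236395] 1.5262568779003722 [-5.54169721  5.21343905  6.90082903]
```

Call:
drive_tool(steps=[[-2,0,0,0,0,0],[-4,0,0,0,0,0],[-6,0,0,0,0,0],[-6,0,0,0,0,0]])

```text
clock: 5.95
ee_pos: [0.5802, 0.0208, 0.0724]
tool_rot: [-2.267, -2.169, -0.003]
force: [-4.9, 5.9, 7.8]
finger_gap: 0.0143
gripper_force: 59.0
```

Call:
drive_tool(steps=[[-2,0,0,0,0,0],[-3,0,0,0,0,0],[-3,0,0,0,0,0]])

```text
clock: 6.25
ee_pos: [0.5802, 0.0198, 0.0724]
tool_rot: [-2.264, -2.169, -0.009]
force: [-4.4, 11.2, 7.4]
finger_gap: 0.0145
gripper_force: 59.0
```

Call:
drive_tool(steps=[[-2,0,0,0,0,0],[-3,0,0,0,0,0],[-3,0,0,0,0,0]])

```text
clock: 6.55
ee_pos: [0.5802, 0.0195, 0.0724]
tool_rot: [-2.259, -2.168, -0.015]
force: [-3.1, 18.9, 7.6]
finger_gap: 0.0147
gripper_force: 58.9
```

Call:
drive_tool(steps=[[3,0,0,0,0,0],[6,0,0,0,0,0],[6,0,0,0,0,0]])

```text
clock: 6.85
ee_pos: [0.5802, 0.0201, 0.0724]
tool_rot: [-2.268, -2.171, -0.0]
force: [-5.0, 2.4, 8.0]
finger_gap: 0.0144
gripper_force: 59.0
```

Call:
drive_tool(steps=[[0,0,0,0,0,0],[0,0,0,0,0,0],[0,0,0,0,0,0],[0,0,0,0,0,0],[0,0,0,0,0,0]], jaw=0)

```text
clock: 7.35
ee_pos: [0.5813, 0.0185, 0.0712]
tool_rot: [2.271, 2.17, -0.0]
force: [0.5, 0.5, 0.1]
finger_gap: 0.0843
gripper_force: 0.0
```

Call:
drive_tool(steps=[[0,0,-30,0,0,0],[0,0,-70,0,0,0],[0,0,-110,0,0,0],[0,0,-150,0,0,0],[0,0,-170,0,0,0]])

```text
clock: 7.85
ee_pos: [0.5827, 0.0185, 0.2454]
tool_rot: [2.268, 2.167, 0.006]
force: [0.5, -0.1, 0.9]
finger_gap: 0.0857
gripper_force: 0.0
```

```bash
python3 - <<'E'
from h import *
for _ in range(4): get_image('wrist')
s=read_state();im=get_image('wrist');cv2.imwrite('pics/w2.png',im[:,:,::-1]);print(s["clock"],s["ee_pos"].tolist(),yaw(s),s["tool_rot"].tolist(),read_state()["ee_pos"])
for t in["pull_peg","tin_rim","station"]:
    for d in silhouettes('wrist',t):print(t,d["confidence"],d["point"],d["pixels"].sum())
print(proj('wrist',[[.5802,.019,.095],[.584,.096,.072]],s))
th=np.linspace(0,2*np.pi,90);C=np.c_[.584+.038*np.cos(th),.096+.038*np.sin(th),0*th+.072]
j=im[:,:,::-1].copy()
for p in proj('wrist',C,s):cv2.circle(j,tuple(int(round(v)) for v in p),0,(0,0,255),-1)
x,y=proj('wrist',[[.584,.06,.08]],s)[0].astype(int)
cv2.imwrite('pics/w2c.png',cv2.resize(j[max(y-120,0):y+120,max(x-160,0):x+160],(800,600)));print(max(x-160,0),max(y-120,0))
E
```

```text
8.05 [0.5813436393225297, 0.018581838509439803, 0.2409845661651092] 1.5252925920878553 [2.271120795496859, 2.1700582996303326, 0.0003033110599880688] [0.58059992 0.01863658 0.23990498]
pull_peg 0.83 [160.8, 202.0] 3690
pull_peg 0.64 [317.8, 145.5] 14267
tin_rim 0.92 [162.9, 206.8] 3715
tin_rim 0.55 [318.6, 149.0] 14306
station 0.74 [319.5, 96.2] 24568
station 0.55 [115.5, 172.5] 24709
[[319.63478748 226.60456012]
 [319.98726642 127.20337366]]
162 51
```

View pics/w2c.png

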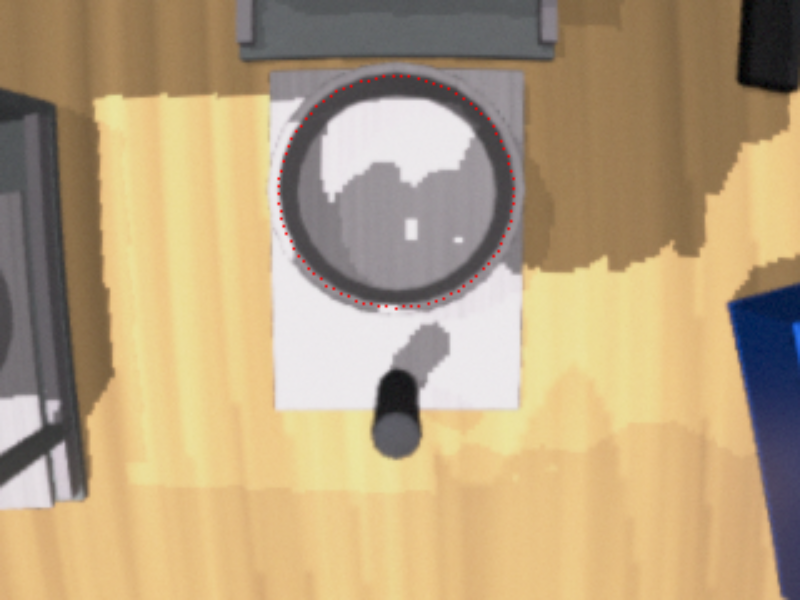

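The tin's mouth sits within about 1.5 mm of the projected circle (tin near (0.584, 0.097)), and the tray has stayed out. Now I'll go to the lids.

Call:
drive_tool(steps=[[-40,-10,0,0,0,0],[-85,-22,0,0,0,0],[-130,-34,0,0,0,0],[-175,-46,0,0,0,0],[-212,-57,0,0,0,0]])

```text
clock: 8.75
ee_pos: [0.5132, -0.1923, 0.2401]
tool_rot: [-2.271, -2.168, 0.002]
force: [-0.3, -0.3, -0.5]
finger_gap: 0.0851
gripper_force: 0.0
```

Call:
drive_tool(steps=[[-5,-1,10,0,0,0],[-9,-2,25,0,0,0],[-9,-2,25,0,0,0],[-9,-2,25,0,0,0]])

```text
clock: 9.15
ee_pos: [0.5117, -0.1984, 0.2154]
tool_rot: [-2.269, -2.169, 0.001]
force: [0.1, 1.4, -0.0]
finger_gap: 0.0855
gripper_force: 0.0
```

```bash
python3 - <<'E'
from h import *
for _ in range(3): get_image('wrist')
s=read_state();im=get_image('wrist');print(s["clock"],s["ee_pos"].tolist(),yaw(s),read_state()["ee_pos"])
for t in["inner_lid","outer_lid"]:
    for d in silhouettes('wrist',t):
        print(t,d["confidence"],d["point"],d["pixels"].sum())
        if d["confidence"]>.5:
            v,u=np.nonzero(d["pixels"]);print(u.min(),u.max(),v.min(),v.max())
P=np.array([.512,-.1965]);print(proj('wrist',[[*P,.076]],s))
th=np.linspace(0,2*np.pi,120);j=im[:,:,::-1].copy()
for r,z in((.008,.076),(.022,.044),(.05,.022)):
    for p in proj('wrist',np.c_[P[0]+r*np.cos(th),P[1]+r*np.sin(th),0*th+z],s):cv2.circle(j,tuple(int(round(v)) for v in p),0,(0,0,255),-1)
x,y=proj('wrist',[[*P,.04]],s)[0].astype(int);x0,y0=max(x-100,0),max(y-75,0);print(x0,y0)
cv2.imwrite('pics/w3c.png',cv2.resize(j[y0:y0+150,x0:x0+200],(800,600)))
cv2.imwrite('pics/w3.png',im[:,:,::-1])
E
```

```text
9.3 [0.5127416906348964, -0.1987977624996017, 0.21676900739990554] 1.5266292223422495 [ 0.51281224 -0.19891592  0.21687007]
inner_lid 0.97 [129.8, 148.7] 4703
86 161 104 186
inner_lid 0.77 [322.4, 219.0] 801
306 336 204 239
outer_lid 0.63 [315.9, 202.8] 8086
267 375 160 265
[[319.97127497 225.80929769]]
220 140
```

View pics/w3c.png

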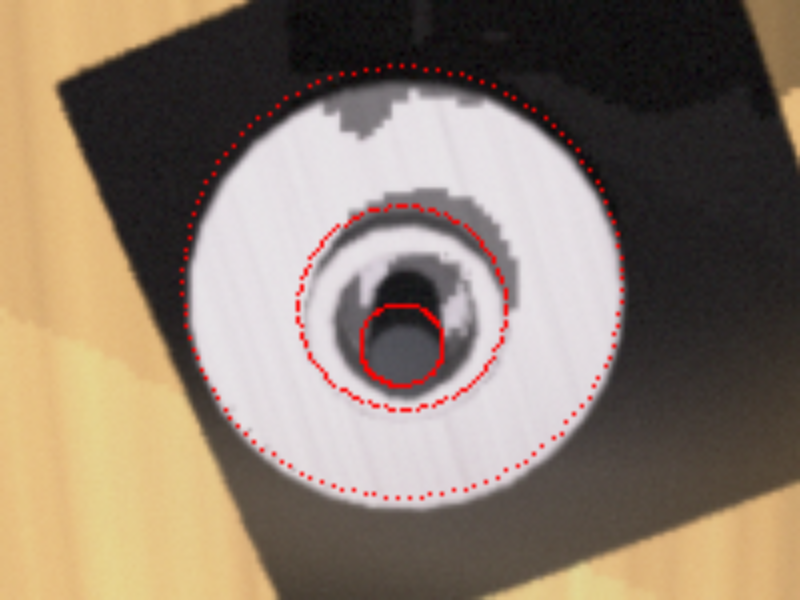

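The disc is about 3 mm towards -y from my estimate and the stem is near (0.5127, -0.198), so the tool is within about 1 mm of the stem. I'll descend and grip.

Call:
drive_tool(steps=[[1,0,35,0,0,0],[1,0,75,0,0,0],[1,0,110,0,0,0],[1,0,140,0,0,0],[1,0,150,0,0,0]])

```text
clock: 9.95
ee_pos: [0.5102, -0.1971, 0.0634]
tool_rot: [-2.267, -2.167, 0.003]
force: [-0.6, 0.6, -0.4]
finger_gap: 0.0852
gripper_force: 0.0
```

Call:
drive_tool(steps=[[0,0,5,0,0,0],[0,0,9,0,0,0],[0,0,9,0,0,0],[0,0,9,0,0,0]])

```text
clock: 10.35
ee_pos: [0.5133, -0.199, 0.0587]
tool_rot: [2.269, 2.169, 0.001]
force: [0.1, 0.0, 0.9]
finger_gap: 0.0851
gripper_force: 0.0
```

Call:
drive_tool(steps=[[0,0,0,0,0,0],[0,0,0,0,0,0],[0,0,0,0,0,0],[0,0,0,0,0,0],[0,0,0,0,0,0]], jaw=1, newtons=80)

```text
clock: 10.85
ee_pos: [0.5121, -0.1985, 0.0576]
tool_rot: [2.271, 2.17, -0.0]
force: [-2.9, 1.2, 1.3]
finger_gap: 0.0137
gripper_force: 78.3
```

Call:
drive_tool(steps=[[0,0,0,0,0,0],[0,0,-3,0,0,0],[0,0,-6,0,0,0],[0,0,-10,0,0,0],[0,0,-10,0,0,0]])

```text
clock: 11.35
ee_pos: [0.5124, -0.1985, 0.0676]
tool_rot: [2.271, 2.17, 0.0]
force: [-0.5, -0.2, -5.0]
finger_gap: 0.0138
gripper_force: 78.0
```

```bash
python3 - <<'E'
from h import *
s=read_state();print(s["clock"],s["ee_pos"].tolist(),yaw(s),s["force"],s["finger_gap"])
b=get_image('side');a=get_image('wrist')
x,y=proj('side',[[*s["ee_pos"][:2],.05]])[0].astype(int)
k=cv2.resize(b[y-75:y+75,x-100:x+100],(400,300));k2=cv2.resize(a[120:360,160:480],(400,300))
cv2.imwrite('pics/g.png',np.hstack([k,k2])[:,:,::-1])
E
```

```text
11.35 [0.5124478890296695, -0.19851868562678168, 0.06756718862143392] 1.5254632255817862 [-0.47413755 -0.19681372 -4.9687499 ] 0.013785252176255933
```

View pics/g.png

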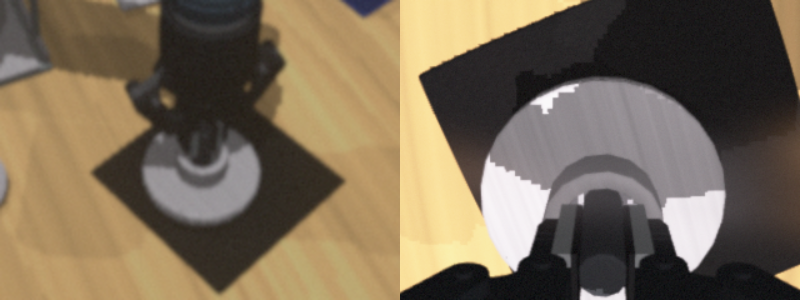

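The grip is good: the lids are lifted 10 mm with the pair still nested and level, a load of about 4–5 N, and the stem centred between the pads near wrist pixel (322,338). Next I'll raise and carry.

Call:
drive_tool(steps=[[0,0,-20,0,0,0],[0,0,-50,0,0,0],[0,0,-80,0,0,0],[0,0,-110,0,0,0],[0,0,-132,0,0,0]])

```text
clock: 11.95
ee_pos: [0.5127, -0.1986, 0.2012]
tool_rot: [2.27, 2.169, 0.001]
force: [0.3, 0.3, -5.8]
finger_gap: 0.0135
gripper_force: 78.8
```

Call:
drive_tool(steps=[[15,3,0,0,0,0],[45,9,0,0,0,0],[80,16,0,0,0,0],[115,22,0,0,0,0],[150,29,0,0,0,0]])

```text
clock: 12.45
ee_pos: [0.5471, -0.0473, 0.1974]
tool_rot: [-2.269, -2.169, 0.002]
force: [0.6, -0.3, -5.9]
finger_gap: 0.0135
gripper_force: 78.7
```

Call:
drive_tool(steps=[[35,7,0,0,0,0],[70,14,0,0,0,0],[100,20,0,0,0,0],[125,25,0,0,0,0],[140,28,0,0,0,0]])

```text
clock: 12.95
ee_pos: [0.5814, 0.0917, 0.1973]
tool_rot: [-2.266, -2.172, 0.002]
force: [0.8, -0.6, -4.9]
finger_gap: 0.0135
gripper_force: 78.7
```

Call:
drive_tool(steps=[[5,1,0,0,0,0],[8,1,0,0,0,0],[8,1,0,0,0,0],[8,1,0,0,0,0],[8,1,0,0,0,0]])

```text
clock: 13.45
ee_pos: [0.5837, 0.0956, 0.1994]
tool_rot: [2.273, 2.169, -0.0]
force: [0.3, -0.2, -5.9]
finger_gap: 0.0135
gripper_force: 78.8
```

```bash
python3 - <<'E'
from h import *
s=read_state();im=get_image('wrist');p=s["ee_pos"];print(s["clock"],p.tolist(),yaw(s),s["force"])
z=p[2]+.0184
print('stem',at('wrist',[(321.6,337.6)],z,s))
O=np.array([.584,.097]);S=p[:2];th=np.linspace(0,2*np.pi,200);j=im[:,:,::-1].copy()
zo=p[2]-.0576+.004   # inner origin
for r,h,C,col in((.042,.072,O,(0,255,0)),(.008,zo+.072,S,(0,0,255)),(.022,zo+.04,S,(0,0,255)),(.05,zo+.018,S,(0,0,255))):
    for q in proj('wrist',np.c_[C[0]+r*np.cos(th),C[1]+r*np.sin(th),0*th+h],s):cv2.circle(j,tuple(int(round(v)) for v in q),0,col,-1)
print(proj('wrist',[[*S,z]],s))
cv2.imwrite('pics/w4.png',cv2.resize(j[60:420,80:560],(800,600)))
E
```

```text
13.45 [0.5836707827926814, 0.09564478513581179, 0.19937839117598527] 1.523979013267305 [ 0.25861697 -0.16974167 -5.85865708]
stem [[0.58383934 0.09533587 0.21777839]]
[[321.09322381 336.89481267]]
```

View pics/w4.png

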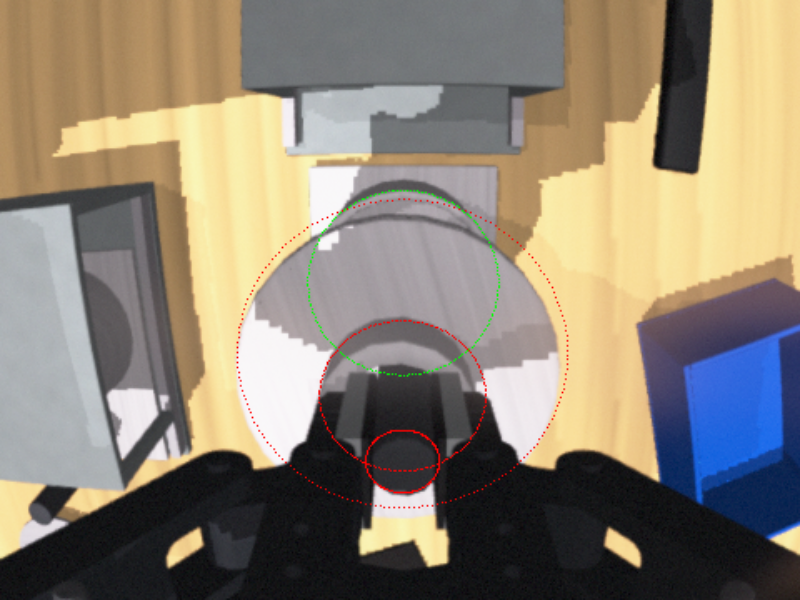

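```bash
python3 - <<'E'
from h import *
im=cv2.GaussianBlur(cv2.imread('pics/w2.png',0),(3,3),0).astype(np.float32)
s=dict(ee_pos=np.array([0.58120,0.01858,0.2408]),tool_rot=np.array([2.271120795496859,2.1700582996303326,0.0003033]))
C=np.array([.584,.097]);rs=np.arange(.034,.0425,.0002)
pts=[]
for t in np.linspace(0,2*np.pi,72,endpoint=False):
    P=np.c_[C[0]+rs*np.cos(t),C[1]+rs*np.sin(t),0*rs+.072];q=proj('wrist',P,s).astype(np.float32)
    v=cv2.remap(im,q[:,0],q[:,1],cv2.INTER_LINEAR).ravel();g=np.diff(v);k=g.argmax()
    if g[k]>2:pts.append(P[k,:2])
pts=np.array(pts);f=lambda p:np.hypot(*(pts-p[:2]).T)-p[2]
r=least_squares(f,[*C,.038],loss='soft_l1',f_scale=.0005);print(len(pts),r.x,np.median(abs(f(r.x))))
E
```

```text
72 [0.58389412 0.09564943 0.03897926] 0.0011393075737288795
```

Call:
drive_tool(steps=[[1,0,12,0,0,0],[1,0,28,0,0,0],[1,0,44,0,0,0],[1,0,58,0,0,0],[1,0,66,0,0,0]])

```text
clock: 14.0
ee_pos: [0.5825, 0.0974, 0.131]
tool_rot: [-2.27, -2.169, 0.004]
force: [-0.1, -0.5, -5.9]
finger_gap: 0.0133
gripper_force: 78.7
```

Call:
drive_tool(steps=[[0,0,2,0,0,0],[0,0,5,0,0,0],[0,0,8,0,0,0],[0,0,10,0,0,0],[0,0,11,0,0,0]])

```text
clock: 14.5
ee_pos: [0.584, 0.0976, 0.1225]
tool_rot: [2.271, 2.17, 0.001]
force: [-0.4, -0.3, -4.8]
finger_gap: 0.0136
gripper_force: 78.7
```

Call:
drive_tool(steps=[[0,0,1,0,0,0],[0,0,2,0,0,0],[0,0,3,0,0,0],[0,0,3,0,0,0],[0,0,3,0,0,0]])

```text
clock: 15.0
ee_pos: [0.5837, 0.0976, 0.1193]
tool_rot: [2.271, 2.17, -0.0]
force: [-0.8, -0.6, -6.3]
finger_gap: 0.0139
gripper_force: 78.8
```

Call:
drive_tool(steps=[[0,0,1,0,0,0],[0,0,2,0,0,0],[0,0,3,0,0,0],[0,0,3,0,0,0]])

```text
clock: 15.4
ee_pos: [0.5837, 0.0976, 0.1162]
tool_rot: [2.271, 2.17, -0.0]
force: [0.0, 0.2, -4.8]
finger_gap: 0.0135
gripper_force: 78.8
```

Call:
drive_tool(steps=[[0,0,1,0,0,0],[0,0,1,0,0,0],[0,0,1,0,0,0]])

```text
clock: 15.7
ee_pos: [0.5839, 0.0976, 0.1156]
tool_rot: [2.271, 2.17, 0.0]
force: [-1.0, 0.4, -1.8]
finger_gap: 0.0134
gripper_force: 79.4
```

Contact comes at exactly the predicted height. I'll press 1 mm more, then release.

Call:
drive_tool(steps=[[0,0,0.5,0,0,0],[0,0,1,0,0,0],[0,0,1,0,0,0]])

```text
clock: 16.0
ee_pos: [0.584, 0.0976, 0.1156]
tool_rot: [2.271, 2.17, 0.001]
force: [-3.7, -0.5, 6.0]
finger_gap: 0.0133
gripper_force: 80.1
```

Call:
drive_tool(steps=[[0,0,0,0,0,0],[0,0,0,0,0,0],[0,0,0,0,0,0],[0,0,0,0,0,0],[0,0,0,0,0,0]], jaw=0)

```text
clock: 16.5
ee_pos: [0.5838, 0.0976, 0.1142]
tool_rot: [2.271, 2.17, -0.0]
force: [-0.1, 0.4, -0.4]
finger_gap: 0.0842
gripper_force: 0.0
```

Call:
drive_tool(steps=[[0,0,-15,0,0,0],[0,0,-40,0,0,0],[0,0,-70,0,0,0],[0,0,-90,0,0,0],[0,0,-90,0,0,0]])

```text
clock: 17.0
ee_pos: [0.586, 0.0978, 0.2077]
tool_rot: [2.268, 2.168, 0.008]
force: [-0.6, 0.1, -0.2]
finger_gap: 0.0856
gripper_force: 0.0
```

```bash
python3 - <<'E'
from h import *
for _ in range(4): get_image('wrist')
s=read_state();im=get_image('wrist');p=s["ee_pos"];print(s["clock"],p.tolist(),yaw(s),read_state()["ee_pos"])
S=np.array([.5837,.0973]);th=np.linspace(0,2*np.pi,200);j=im[:,:,::-1].copy()
for r,h in((.008,.134),(.022,.102),(.05,.080)):
    for q in proj('wrist',np.c_[S[0]+r*np.cos(th),S[1]+r*np.sin(th),0*th+h],s):cv2.circle(j,tuple(int(round(v)) for v in q),0,(0,0,255),-1)
sd=get_image('side')[:,:,::-1];x,y=proj('side',[[*S,.08]])[0].astype(int)
cv2.imwrite('pics/w5.png',np.hstack([cv2.resize(j[130:370,220:420],(400,480)),cv2.resize(sd[y-60:y+60,x-50:x+50],(400,480))]))
E
```

```text
17.2 [0.5829321880622164, 0.09759290098078835, 0.20277782234856298] 1.5254820948350594 [0.58278792 0.0975614  0.20261772]
```

View pics/w5.png

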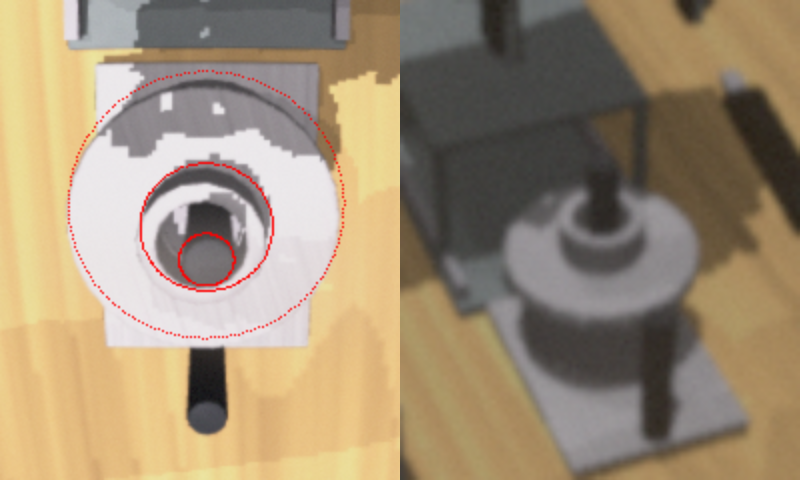

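The lids are seated and nested. The collar centre is about 3 mm towards -y of the stem, so I'll aim the collar grip near (0.583, 0.0945).

Call:
drive_tool(steps=[[-3,-1,20,0,0,0],[-3,-1,50,0,0,0],[-3,-1,80,0,0,0],[-3,-1,95,0,0,0],[-3,-1,100,0,0,0]])

```text
clock: 17.8
ee_pos: [0.5801, 0.0945, 0.101]
tool_rot: [-2.269, -2.168, 0.007]
force: [-0.3, 0.4, -0.4]
finger_gap: 0.0855
gripper_force: 0.0
```

Call:
drive_tool(steps=[[0,0,4,0,0,0],[0,0,8,0,0,0],[0,0,11,0,0,0],[0,0,11,0,0,0],[0,0,11,0,0,0]])

```text
clock: 18.3
ee_pos: [0.583, 0.0947, 0.0938]
tool_rot: [2.271, 2.17, 0.001]
force: [0.2, 0.3, -0.2]
finger_gap: 0.0853
gripper_force: 0.0
```

Call:
drive_tool(steps=[[0,0,0,0,0,0],[0,0,0,0,0,0]])

```text
clock: 18.5
ee_pos: [0.5829, 0.0947, 0.0936]
tool_rot: [2.271, 2.17, 0.001]
force: [0.5, 0.0, 0.4]
finger_gap: 0.0852
gripper_force: 0.0
```

Call:
drive_tool(steps=[[0,0,2,0,0,0],[0,0,3,0,0,0],[0,0,3,0,0,0]])

```text
clock: 18.8
ee_pos: [0.5824, 0.0947, 0.09]
tool_rot: [-2.271, -2.17, 0.001]
force: [0.5, 0.2, -0.0]
finger_gap: 0.0855
gripper_force: 0.0
```

Call:
drive_tool(steps=[[0,0,0,0,0,0],[0,0,0,0,0,0],[0,0,0,0,0,0],[0,0,0,0,0,0],[0,0,0,0,0,0]], jaw=1, newtons=50)

```text
clock: 19.3
ee_pos: [0.5829, 0.0947, 0.0906]
tool_rot: [2.271, 2.17, 0.001]
force: [-0.1, 0.7, 2.7]
finger_gap: 0.0425
gripper_force: 50.5
```

Call:
drive_tool(steps=[[0,0,0,0,0,0],[0,0,0,0,0,0]])

```text
clock: 19.5
ee_pos: [0.5829, 0.0948, 0.0906]
tool_rot: [2.271, 2.17, 0.001]
force: [-0.7, -0.2, 4.3]
finger_gap: 0.0425
gripper_force: 50.5
```

Call:
drive_tool(steps=[[0,0,-1,0,0,0],[0,0,-3,0,0,0],[0,0,-6,0,0,0],[0,0,-10,0,0,0],[0,0,-15,0,0,0]])

```text
clock: 20.0
ee_pos: [0.5823, 0.0946, 0.1053]
tool_rot: [-2.271, -2.17, 0.001]
force: [-0.4, -0.6, -1.9]
finger_gap: 0.0424
gripper_force: 50.8
```

Call:
drive_tool(steps=[[0,0,-7,0,0,0],[0,0,-16,0,0,0],[0,0,-26,0,0,0],[0,0,-36,0,0,0],[0,0,-46,0,0,0]])

```text
clock: 20.5
ee_pos: [0.5828, 0.0947, 0.1525]
tool_rot: [2.271, 2.17, 0.001]
force: [0.6, 0.9, -1.8]
finger_gap: 0.0428
gripper_force: 50.9
```

Call:
drive_tool(steps=[[0,0,-10,0,0,0],[0,0,-20,0,0,0],[0,0,-30,0,0,0],[0,0,-36,0,0,0],[0,0,-39,0,0,0]])

```text
clock: 21.0
ee_pos: [0.583, 0.0947, 0.1912]
tool_rot: [2.271, 2.17, 0.001]
force: [-0.5, 0.8, -1.5]
finger_gap: 0.0428
gripper_force: 50.9
```

Call:
drive_tool(steps=[[0,0,0,0,0,0],[0,0,0,0,0,0],[0,0,0,0,0,0],[0,0,0,0,0,0],[0,0,0,0,0,0]])

```text
clock: 21.5
ee_pos: [0.5824, 0.0947, 0.1899]
tool_rot: [-2.271, -2.17, 0.001]
force: [0.3, -0.7, -1.9]
finger_gap: 0.0425
gripper_force: 50.9
```

```bash
python3 - <<'E'
from h import *
s=read_state();im=get_image('side')[:,:,::-1];w=get_image('wrist')[:,:,::-1]
print(s["clock"],s["ee_pos"],s["force"],s["finger_gap"],s["gripper_force"])
x,y=proj('side',[[.583,.094,.13]])[0].astype(int)
cv2.imwrite('pics/end.png',np.hstack([cv2.resize(im[y-75:y+75,x-62:x+63],(400,480)),cv2.resize(w[60:420,170:470],(400,480))]))
E
```

```text
21.5 [0.58243117 0.09466485 0.18993445] [ 0.34986895 -0.70252678 -1.92980449] 0.042452477661399965 50.85781753063202
```

View pics/end.png

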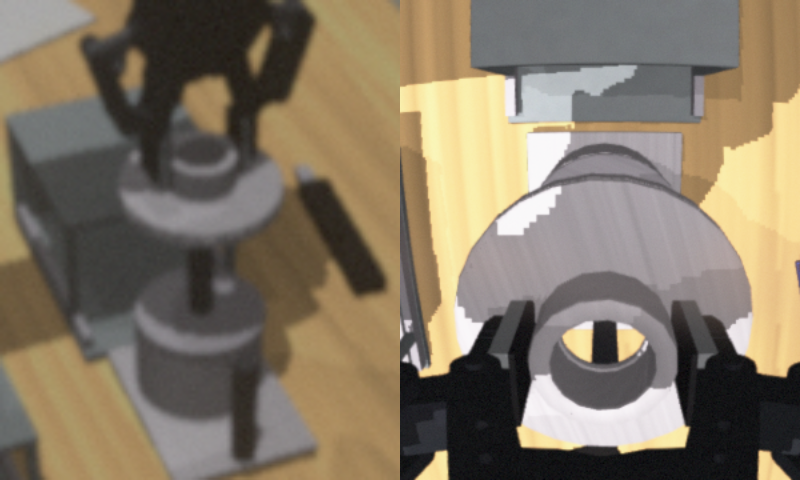

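The outer lid is held level by its collar, clear above the stem. The inner lid is seated on the tin and the tray is out, so I'll hand in.

```bash
python3 -c "
from cell import *
print(finish_job())"
```

```text
the job is handed in; nothing more can be done
None
```

I handed the job in with the tray out at its stop, the inner lid seated in the tin and let go, and the outer lid held level by its collar about 35 mm clear above the stem; the hand-in returned no verdict.

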